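# Bolt the bottle chest: catch held down, bolt slid home

### The job

The bottle chest is shut but not yet bolted. With one fingertip press the long sprung catch pad beside the bolt right down and keep it down while the other fingertip pushes the bolt's stud along, until the bolt is fully home in the keeper; then let the catch spring back up so that it locks the bolt, and move clear. Only touch and push: do not lift the lid, and leave everything on and around the chest standing where it is.

Things in the scene. Friction and masses are not known exactly. Their poses are not given: they have to be found in the camera images.
- chest: Oak bottle chest, fixed, 340 (x) x 440 (y) x 170 mm high; origin: centre of its underside. x points from the front edge (fixed 92 mm rail with the keeper) to the lid's hinged edge, y left. Flat level top (rail and lid flush) at z = 170. All bolt parts are plain steel on the top and follow this body's yaw; places below are in chest coordinates, mm, 'up' = above the chest top.
- bar (a point): Top of the bolt's flat bar on its centre line just behind the stud, a fixed point: chest x +45, y 0, 14 up. The bar, 14 wide, lies along chest x at y = 0 under two guide staples (17.5 up) at x -66..-54 and 80..92. Here, x 30 to 79, nothing stands over the bar: room for a fingertip behind the stud. Between stud and pad (y 7 to 30) nothing is higher than 27 up.
- stud_top (a point): Centre of the top of the bolt's upright round stud, 52 up (stud 14 mm across, from the bar at 14 up to 52). Moves with the bolt: chest x +15 with the bolt drawn, x -17 with it home; y 0. Push it along chest -x, from its +x side.
- bolt (a joint): Travel of the bolt, m: 0 = drawn (starts within 0.8 mm of it), 0.032 = home against its stop, its end through the keeper. Moves along chest -x, to the front rail. Friction about 2.5 N; stays where it is left. It is blocked after about 1.5 mm unless the catch is pressed.
- pad (a point): Centre of the upper face of the catch pad, a grooved plate beside the bar: chest x -32 to 70, y 30 to 58, 3 thick. The pad is one side of a rocker whose pivot runs along x at y 22, 22 up (lugs to 26 up at x -36 and 75). Let go it slopes up outwards by 0.35 rad (centre 31 up, outer edge 36 up); pressed 0.35 rad it is level, face 23.5 up. Site moves with it.
- catch (a joint): Angle of the catch rocker, rad: 0 = up (let go; its nose at chest x -45 sits in a notch of the bar and locks the bolt), 0.45 = pressed to the bottom stop. The nose is clear from 0.17; fully held is 0.3 or more. Pressing the pad's middle takes about 4 N at first, 9 N near the bottom. Let go in mid stroke it rests at 0.16; it springs up to 0 with the bolt drawn or within 3.5 mm of home.
- lid (a joint): Angle of the lid, rad: 0 = shut, grows as it lifts. Hinged along the chest's +x edge, 2.2 kg; carries bolt and catch.
- keeper (a point): Top centre of the keeper on the front rail, a steel staple 18 mm long (x), 25 wide, 18.5 up, at chest x -113, y 0; the bolt's end slides into it.
- bung_a: Loose white silicone barrel bung, 56 mm across the top, 43 mm high, standing on the lid to the right of the bolt (chest -y). Origin: centre of its underside.
- bung_b: Another such bung, on the lid farther back.
- corkscrew: Folded waiter's corkscrew, 118 x 24 x 20 mm, lying on the lid to the left of the catch (chest +y). Origin: centre of its underside.
- tastevin: Loose shallow steel tasting cup, 82 mm across, 26 mm high, with a loop handle, on the lid's far left corner. Origin: centre of its underside.
- bottle_a: Full wine bottle, 75 mm across, 300 mm high, standing on the table at one side. Origin: centre of its underside.
- bottle_b: Another such bottle.
- glass: Tasting glass, 66 mm across, 160 mm high, standing on the table at one side. Origin: centre of its foot.

How it is judged:
By the outcome, as a careful person would: the job done as asked, in the order asked, and still so for the second after the job is handed in, with the robot touching nothing.
It also fails if it takes over 40 s, if anything falls off the work surface, if the arm or the gripper's body presses on something with over 40 N, if the wrist force passes 120 N, or if a joint passes its speed limit or range.

### The arm

A 7-joint arm with a two-finger parallel gripper is mounted at the origin on the work surface. World frame = base frame: x ahead of the robot, y to its left, z up, the work surface at z = 0. Lengths are in m, angles in rad, forces in N, time in s.
With the tool pointing down it reaches from about 0.4 to 0.875 m from the base axis. Payload 4.4 kg.
Tool frame: the origin (TCP) lies midway between the tips of the shut fingers; the grasp point (between the pads) lies 19 mm behind it; z points along the fingers, y is the line along which they close (so a half turn about z gives the same grasp; the last joint's range is limited). The gripper opens to 85 mm and grips with 20 to 120 N. Pads are 22 mm wide; open, the fingers measure 114 mm over their backs; the gripper's body (76 mm by 85 mm) begins 54 mm behind the grasp point. The pads swing forward as they close: fully open they stand 13 mm farther back than shut.
Start: joints at [-1.26, 0.628, 0.038, 1.517, -0.027, 0.996, -0.02], TCP at [0.239, 0.604, 0.231] pointing down, gripper open.
Joint ranges: [-3.06, 3.06], [-0.37, 2.12], [-1.25, 1.32], [0.18, 2.47], [-1.1, 4.24], [0.23, 1.98], [-2.94, 2.94]. Speed limits (rad/s): [2.57, 2.57, 3.14, 3.14, 3.14, 3.14, 3.14].

### API

Orientations are given as a unit quaternion [x, y, z, w].
In Python, from workcell import env, cams gives the robot as it stands.
- The arm moves only by the shell command python3 -m inch 'ROWS'. ROWS is text: rows parted by semicolons, each of 5 numbers parted by spaces: the shift along the tool's x, y, z each as a share of 0.02 m, from -1 to 1, then the turn about the tool's z as a share of 6 degrees, from -1 to 1, then the opening, from 0 (shut) to 1 (fully open). A call has 1 to 12 rows; each row shifts and turns the commanded pose from where the row before left it, along the tool's axes as they then stand; what a row does not reach is not made up. A row lasts 1/10 s, in which the tool goes at most 50 mm and 8.59 degrees, less where a joint would pass 70% of its speed; a pose out of reach is approached as far as the arm can. A call with a number of a shift or a turn outside -1 to 1 is refused whole. A call with a gripper value outside its range is refused whole. The fingers move at their own pace and stop on an object; the grip force is fixed at half the most. Time passes only in rows, so rows that do not move let the fingers close. It gives the time, the measured TCP pose, the force, the opening and the grip force at its end, in the units of the state.
- env.sense(): the state, without advancing time (a new reading comes with each control period).
- cams.get_image(name): name is "scene" or "top" or "wrist"; returns a dict with "img" (480x640x3 uint8, blue, green, red), "fovy" (degrees; the focal length in pixels is half the picture's height over the tangent of half this angle, whatever the lens; pixels are square), "cx", "cy" (the principal point, pixels), "extrinsics" (4x4, takes a point from world to camera coordinates). Camera axes: x right, y up, looking along -z (the intrinsics and any distortion apply to the point x, -y, -z); pixel columns grow to the right and rows downward; lengths in m; the calibration is good to about 2 mm. The wrist camera is an equidistant fisheye: a pixel r from the principal point sees the ray r / f radians off the axis. A picture is of the moment at which its call begins. There is no depth.
- env.hand_in(): hands the job in; it is judged then, once.
The state is a dict: "t": time; "qpos": joint angles; "qvel": joint speeds; "joint_torque": joint torques, N m; "tcp_pos": TCP position; "tcp_rot": TCP orientation; "wrist_force": force on the tool from outside, world axes, zero at the start; "ft_torque": the same for the moment, N m; "opening": finger opening in m; "gripper_force": force on a finger pad.
Only numpy, scipy, OpenCV 4.12 (cv2) and the standard library are available. Lean on these libraries where they do the work, as an engineer would, in place of code of your own. Each camera call takes 0.05 s, during which the arm holds its last target. There are 200 camera calls.

## Working session

There is one attempt and no reset: what is moved stays moved. The work goes in short steps, Python scripts to look and compute and a shell command to move; the robot and the scene stay as the last step left them, time stands still between calls to the robot, and variables do not carry over. Pictures are saved under pics/ and viewed, at most 10 in all, crops included, and the job is handed in when it is done.

```bash
mkdir -p pics
python3 - <<'E'
from workcell import env,cams
import cv2
s=env.sense();print({k:s[k] for k in('t','tcp_pos','tcp_rot','opening','wrist_force')})
for n in('top','scene'):
    d=cams.get_image(n);cv2.imwrite(f'pics/{n}0.png',d['img']);print(n,d['fovy'],d['cx'],d['cy'],d['extrinsics'])
E
```

```text
{'t': 0.0, 'tcp_pos': array([0.23890276, 0.60382471, 0.23037443]), 'tcp_rot': array([ 1.87290031e-01,  9.82304187e-01, -9.47644050e-04, -1.76400683e-04]), 'opening': 0.08542593303177733, 'wrist_force': array([0.39336191, 0.17158851, 0.18994307])}
top 43.15314012330455 325.2788930623151 246.6449627977829 [[-0.02984577 -0.99952714 -0.00739735  0.03485883]
 [ 0.99577436 -0.03037511  0.08666474 -0.61573905]
 [-0.08684845 -0.00477951  0.99621007 -1.41291341]
 [ 0.          0.          0.          1.        ]]
scene 52.832963994886754 319.18959548500965 245.2132828682635 [[ 0.8083263   0.58872331  0.00366789 -0.4958007 ]
 [-0.32355032  0.43901746  0.83819977  0.08159213]
 [ 0.49185748 -0.67872567  0.54535097 -1.61426784]
 [ 0.          0.          0.          1.        ]]
```

View pics/top0.png

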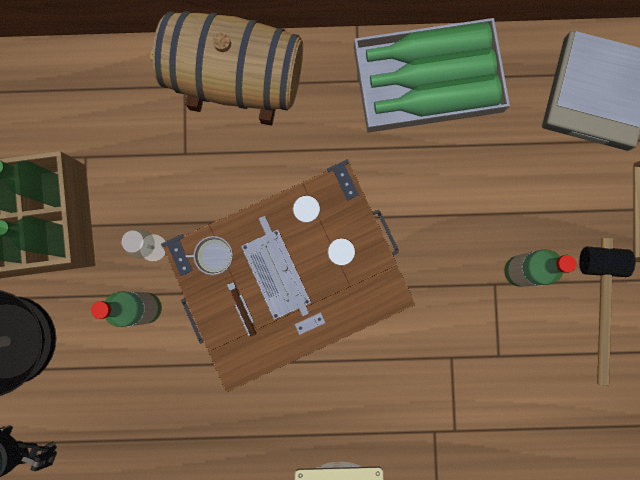

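View pics/scene0.png

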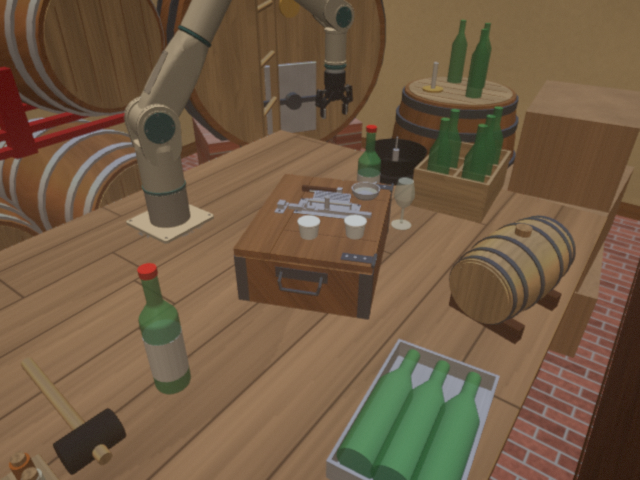

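Run:
```python
import cv2
i=cv2.imread('pics/top0.png')[205:345,220:406]
cv2.imwrite('pics/crop0.png',cv2.resize(i,None,fx=4.25,fy=4.25,interpolation=cv2.INTER_CUBIC))
```

```text
(no output)
```

View pics/crop0.png

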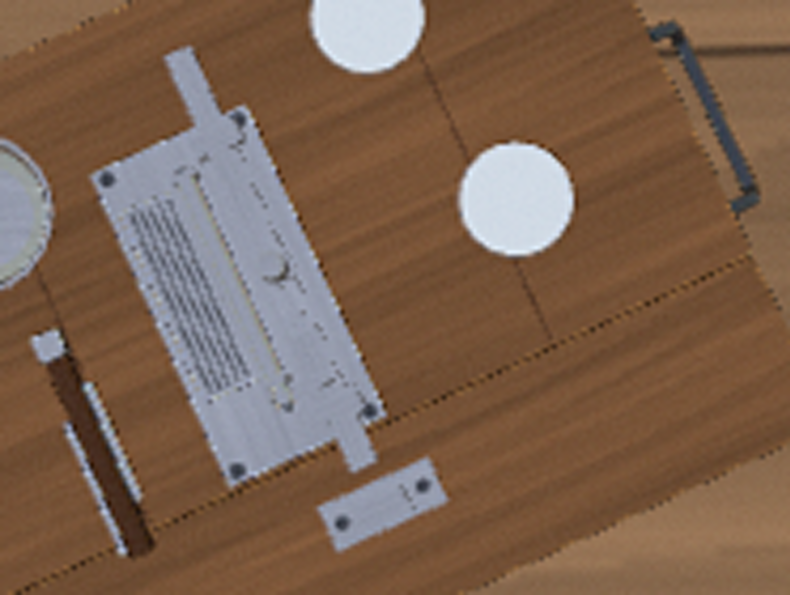

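```bash
cat > h.py <<'E'
import numpy as np, cv2
from workcell import env,cams
from scipy.optimize import least_squares
def f(d): return 240/np.tan(np.radians(d['fovy']/2))
def proj(d,P):
    P=np.atleast_2d(P);c=P@d['extrinsics'][:3,:3].T+d['extrinsics'][:3,3]
    return np.c_[d['cx']+f(d)*c[:,0]/-c[:,2],d['cy']+f(d)*-c[:,1]/-c[:,2]]
def back(d,uv,z):
    E=d['extrinsics'];R=E[:3,:3];o=-R.T@E[:3,3]
    r=R.T@np.array([(uv[0]-d['cx'])/f(d),-(uv[1]-d['cy'])/f(d),-1]);return o+r*(z-o[2])/r[2]
def ch(p,P):
    P=np.atleast_2d(P);c,s=np.cos(p[2]),np.sin(p[2])
    return np.c_[p[0]+c*P[:,0]-s*P[:,1],p[1]+s*P[:,0]+c*P[:,1],.17+P[:,2]]
E
python3 - <<'E'
from h import *
d=cams.get_image('top')
C=np.array([[-.17,.22,0],[-.17,-.22,0],[.17,.22,0],[.17,-.22,0],[-.113,0,.0]])
k=lambda u,v:(220+u/4.25,205+v/4.25)
uv=np.array([(227,390.5),(413.5,303),(165,243),(347.5,161),k(382,505)])
r=least_squares(lambda p:(proj(d,ch(p,C))-uv).ravel(),[.6,0,.4]);p=r.x
print(p,np.degrees(p[2]),r.fun.reshape(-1,2).round(1).tolist())
np.save('p.npy',p)
N={'stud':[.015,0,.052],'bar':[.045,0,.014],'padc':[.019,.044,.031],'padA':[-.032,.058,.036],'padB':[.07,.058,.036],'barend':[-.08,0,.014]}
for n in N:
    q=proj(d,ch(p,[N[n]]))[0];print(n,ch(p,[N[n]])[0].round(4),q.round(1),((q-[220,205])*4.25).round(0))
for n,u,z in(('bungA',k(517,199),.213),('bungB',k(367,17),.213),('corkT',k(48,345),.19),('corkB',k(138,550),.19)):
    w=back(d,u,z);c,s=np.cos(p[2]),np.sin(p[2]);e=w[:2]-p[:2]
    print(n,w.round(3),(c*e[0]+s*e[1]).round(3),(-s*e[0]+c*e[1]).round(3))
E
```

```text
[0.54865835 0.0959785  0.39666168] 22.727039992600446 [[-1.3, 0.6], [2.5, 0.8], [-2.9, 1.0], [1.5, -1.0], [0.3, -1.4]]
stud [0.5625 0.1018 0.222 ] [283.6 265.9] [270. 259.]
bar [0.5902 0.1134 0.184 ] [279.1 254. ] [251. 208.]
padc [0.5492 0.1439 0.201 ] [264.2 273.5] [188. 291.]
padA [0.4967 0.1371 0.206 ] [267.8 298.7] [203. 398.]
padB [0.5908 0.1765 0.206 ] [247.8 253.8] [118. 208.]
barend [0.4749 0.0651 0.184 ] [303.5 308.2] [355. 439.]
bungA [ 0.589 -0.018  0.213] -0.007 -0.121
bungB [0.68  0.052 0.213] 0.104 -0.091
corkT [0.525 0.215 0.19 ] 0.024 0.118
corkB [0.424 0.172 0.19 ] -0.086 0.119
```

```bash
python3 -m inch '0 0 -1 -0.74 1;0 0 -1 -0.74 1;0 0 -1 -0.74 1;0 0 -1 -0.74 1;0 0 -1 -0.74 1;0 0 -1 -0.74 1;0 0 -1 -0.74 1;0 0 -1 -0.74 1;0 0 -1 -0.74 1;0 0 -1 -0.74 1;0 0 0 0 1'
cat >> h.py <<'E'
from scipy.spatial.transform import Rotation as Ro
def goal(cx,cy,up):
    "tool-axis move (in 20 mm units) to chest-coordinate goal (m)"
    p=np.load('p.npy');s=env.sense();T=Ro.from_quat(s['tcp_rot'])
    w=ch(p,[[cx,cy,up]])[0]-s['tcp_pos'];X=T.as_matrix()
    c,n=np.cos(p[2]),np.sin(p[2]);e=s['tcp_pos'][:2]-p[:2]
    ty=np.degrees(np.arctan2(X[1,1],X[0,1])-p[2])-90
    print('move/20mm',(X.T@w/.02).round(2),'turn/6deg',round(ty/6,2),'chest',[round(1000*v,1) for v in(c*e[0]+n*e[1],-n*e[0]+c*e[1],s['tcp_pos'][2]-.17)],'t',s['t'],'F',s['wrist_force'].round(1),'op',s['opening'].round(4))
E
python3 - <<'E'
from h import *
goal(.07,.023,.20)
d=cams.get_image('top');print(back(d,(155,308),0),back(d,(100,310),.3))
E
```

```text
t: 1.25
tcp_pos: [0.2395, 0.6054, 0.434]
tcp_rot: [-0.198, 0.98, 0.002, 0.001]
wrist_force: [0.2, -0.7, 0.2]
opening: 0.0851
gripper_force: 0.0Traceback (most recent call last):
  File "<stdin>", line 2, in <module>
  File "h.py", line 21, in goal
    print('move/20mm',(X.T@w/.02).round(2),'turn/6deg',round(ty/6,2),'chest',[round(1000*v,1) for v in(c*e[0]+n*e[1],-n*e[0]+c*e[1],s['tcp_pos'][2]-.17)],'t',s['t'],'F',s['wrist_force'].round(1),'op',s['opening'].round(4))
                                                                                                                                                                                                        ^^^^^^^^^^^^^^^^^^
AttributeError: 'float' object has no attribute 'round'
```

```bash
sed -i "s/s\['opening'\].round(4)/round(s['opening'],4)/" h.py
python3 - <<'E'
from h import *
goal(.07,.023,.20)
d=cams.get_image('top');print(back(d,(155,308),0),back(d,(100,310),.3))
E
```

```text
move/20mm [ -7.85 -28.34   3.11] turn/6deg 0.02 chest [np.float64(-88.3), np.float64(589.3), np.float64(264.0)] t 1.25 F [ 0.2 -0.7  0.2] op 0.0851
[0.48353227 0.42941486 0.        ] [0.48449116 0.44834008 0.3       ]
```

```bash
python3 -m inch '-0.3 -1 0 0 .4;-0.3 -1 0 0 .4;-0.3 -1 0 0 .4;-0.3 -1 0 0 .4;-0.3 -1 0 0 .4;-0.3 -1 0 0 .4;-0.3 -1 0 0 .4;-0.3 -1 0 0 .4;-0.3 -1 0 0 .4;-0.3 -1 0 0 .4;-0.3 -1 0 0 .4;-0.3 -1 0 0 .4' >/dev/null
python3 -m inch '-0.3 -1 0 0 .4;-0.3 -1 0 0 .4;-0.3 -1 0 0 .4;-0.3 -1 0 0 .4;-0.3 -1 0 0 .4;-0.3 -1 0 0 .4;-0.3 -1 0 0 .4;-0.3 -1 0 0 .4;-0.3 -1 0 0 .4;-0.3 -1 0 0 .4;-0.3 -1 0 0 .4;-0.3 -1 0 0 .4' >/dev/null
python3 -m inch '-0.3 -1 .8 0 .4;-0.3 -1 .8 0 .4;0 -1 .8 0 .4;0 -1 .8 0 .4;0 -0.3 .8 0 .4;0 0 0 0 .4;0 0 0 0 .4'
python3 - <<'E'
from h import *
goal(.06,.023,.10)
d=cams.get_image('wrist');cv2.imwrite('pics/w1.png',d['img']);print(d['fovy'],d['cx'],d['cy'])
E
```

```text
t: 4.4
tcp_pos: [0.6019, 0.1429, 0.351]
tcp_rot: [-0.197, 0.98, 0.0, -0.001]
wrist_force: [-0.2, 0.8, 0.4]
opening: 0.0342
gripper_force: 0.0
move/20mm [0.36 0.01 4.05] turn/6deg 0.0 chest [np.float64(67.3), np.float64(22.7), np.float64(181.0)] t 4.4 F [-0.2  0.8  0.4] op 0.0342
65.70646984690485 317.50353892353604 240.00781888172725
```

View pics/w1.png

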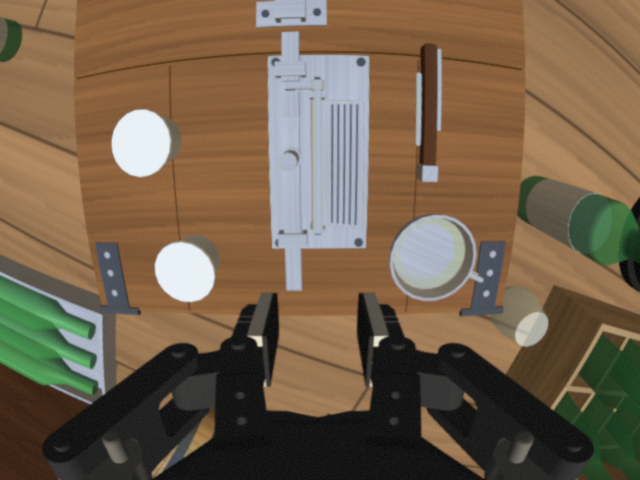

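```bash
python3 - <<'E'
import cv2
i=cv2.imread('pics/w1.png')[0:270,230:430]
cv2.imwrite('pics/wc1.png',cv2.resize(i,None,fx=2.2*1.0,fy=2.2,interpolation=cv2.INTER_CUBIC))
E
cat >> h.py <<'E'
def fish(d,P):
    c=np.atleast_2d(P)@d['extrinsics'][:3,:3].T+d['extrinsics'][:3,3]
    q=np.c_[c[:,0],-c[:,1]];r=np.linalg.norm(q,axis=1);th=np.arctan2(r,-c[:,2])
    return np.array([d['cx'],d['cy']])+q*(f(d)*th/r)[:,None]
E
```

```text
(no output)
```

View pics/wc1.png

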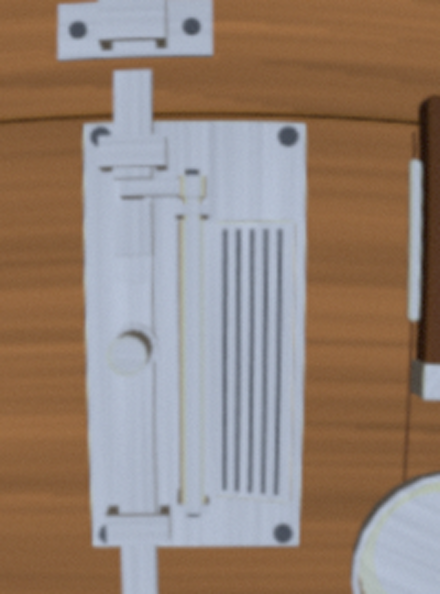

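Run:
```python
from h import *
d=cams.get_image('wrist')
k=lambda u,v:(230+u/2.2,v/2.2)
L=[([.015,0,.052],k(127,354)),([-.032,.058,.036],k(297,222)),([.07,.058,.036],k(289,499)),([-.06,0,.0175],k(133,151)),([.086,0,.0175],k(139,530))]
C=np.array([a for a,_ in L]);uv=np.array([b for _,b in L])
p0=np.load('p.npy');print((fish(d,ch(p0,C))-uv).round(1).tolist())
r=least_squares(lambda p:(fish(d,ch(p,C))-uv).ravel(),p0);print(r.x,r.fun.reshape(-1,2).round(1).tolist())
np.save('p.npy',r.x);goal(.045,.023,.065)
```

```text
[[-0.3, -1.7], [-0.4, -3.2], [0.4, -1.1], [-0.1, -3.2], [-1.2, -3.2]]
[0.55049648 0.09697102 0.39956033] [[0.1, 1.1], [-0.2, -0.8], [0.8, 1.2], [-0.0, -0.7], [-0.6, -1.0]]
move/20mm [ 1.06 -0.    5.86] turn/6deg -0.01 chest [np.float64(66.1), np.float64(23.0), np.float64(182.2)] t 4.5 F [0.4 0.3 0.6] op 0.0341
```

```bash
python3 -m inch '.3 0 1 0 .4;.3 0 1 0 .4;.3 0 1 0 .4;.2 0 1 0 .4;0 0 1 0 .4;0 0 1 0 .4;0 0 .6 0 .4;0 0 0 0 .4;0 0 0 0 .4'
python3 - <<'E'
from h import *
goal(.045,.023,.03)
d=cams.get_image('wrist');cv2.imwrite('pics/w2.png',d['img'])
E
```

```text
t: 5.4
tcp_pos: [0.5826, 0.1351, 0.2201]
tcp_rot: [-0.198, 0.98, 0.0, 0.001]
wrist_force: [1.3, 0.0, 0.5]
opening: 0.0341
gripper_force: 0.0
move/20mm [-0.03  0.02  1.01] turn/6deg -0.01 chest [np.float64(44.5), np.float64(22.6), np.float64(50.1)] t 5.4 F [1.3 0.  0.5] op 0.0341
```

View pics/w2.png

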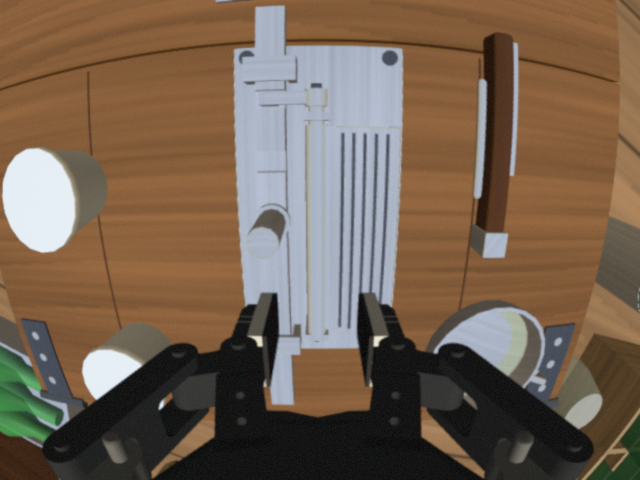

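```bash
for i in 1; do python3 -m inch '0 0 .5 0 .4;0 0 .25 0 .4;0 0 0 0 .4' | grep -E 'pos|wrist|^t'; done; python3 -m inch '0 0 .15 0 .4;0 0 .15 0 .4;0 0 0 0 .4' | grep -E 'pos|wrist|^t';python3 -m inch '0 0 .15 0 .4;0 0 .15 0 .4;0 0 0 0 .4' | grep -E 'pos|wrist|^t'
```

```text
t: 5.75
tcp_pos: [0.5814, 0.1345, 0.2034]
tcp_rot: [-0.198, 0.98, -0.0, -0.001]
wrist_force: [0.6, -0.3, -0.6]
t: 6.05
tcp_pos: [0.5821, 0.1355, 0.1985]
tcp_rot: [-0.198, 0.98, 0.001, 0.0]
wrist_force: [-2.2, 0.8, 4.5]
t: 6.35
tcp_pos: [0.582, 0.1362, 0.1929]
tcp_rot: [-0.198, 0.98, 0.001, 0.0]
wrist_force: [-2.4, 2.9, 6.2]
```

```bash
python3 -m inch '0 0 .13 0 .4;0 0 .12 0 .4;0 0 0 0 .4' | grep -E 'pos|wrist|^t'
python3 - <<'E'
from h import *
goal(.036,.023,.018)
d=cams.get_image('scene');cv2.imwrite('pics/s3.png',cv2.resize(d['img'][170:250,265:385],None,fx=6,fy=6,interpolation=cv2.INTER_CUBIC))
q=env.sense();print(q['ft_torque'])
E
```

```text
t: 6.65
tcp_pos: [0.582, 0.1363, 0.1899]
tcp_rot: [-0.198, 0.98, 0.001, 0.001]
wrist_force: [-5.5, 1.7, 17.2]
move/20mm [ 0.42 -0.05  0.1 ] turn/6deg -0.01 chest [np.float64(44.3), np.float64(23.9), np.float64(19.9)] t 6.65 F [-5.5  1.7 17.2] op 0.034
[0.60575023 1.43789652 0.07210785]
```

View pics/s3.png

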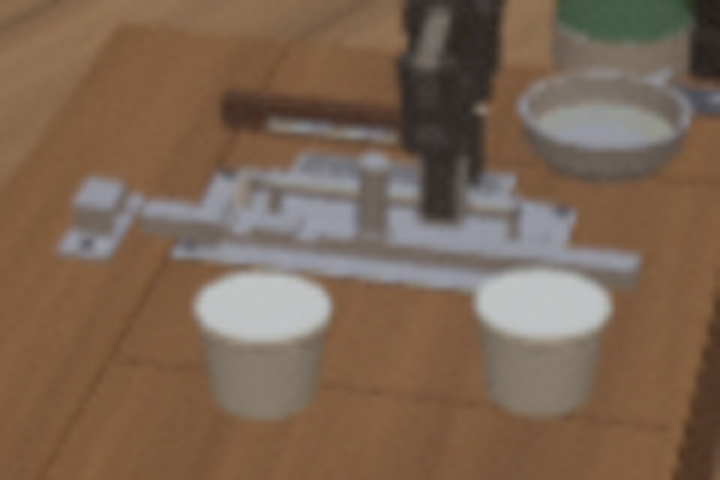

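```bash
cat > ft.py <<'E'
from h import *
q=env.sense();X=Ro.from_quat(q['tcp_rot']).as_matrix()
print(q['t'],'z',q['tcp_pos'][2].round(4),'toolF',(X.T@q['wrist_force']).round(2),'toolT',(X.T@q['ft_torque']).round(3))
E
python3 ft.py; python3 -m inch '0 0 -0.1 0 .4;0 0 0 0 .4'>/dev/null;python3 ft.py;python3 -m inch '0 0 -0.1 0 .4;0 0 0 0 .4'>/dev/null;python3 ft.py
```

```text
6.7 z 0.1899 toolF [  5.12   3.65 -17.87] toolT [-1.117  1.09  -0.068]
6.9 z 0.1909 toolF [ 1.65  3.4  -8.04] toolT [-0.993  0.462 -0.033]
7.1 z 0.1925 toolF [ 1.57  3.59 -7.59] toolT [-0.939  0.324 -0.09 ]
```

```bash
python3 -m inch '0 -0.04 0.04 0 .45;0 0 0.06 0 .45;0 0 0 0 .45;0.2 0 0 0 .45;0.2 0 0 0 .45;0 0 0 0 .45'>/dev/null;python3 ft.py; python3 -c "
from h import *
goal(0,.023,.02)"; python3 -m inch '.2 0 0 0 .45;0.2 0 0 0 .45;0 0 0 0 .45'>/dev/null;python3 ft.py;  python3 -c "
from h import *
goal(0,.023,.02)"
```

```text
7.7 z 0.1918 toolF [-5.19  0.84 -7.94] toolT [-0.367 -0.908  0.066]
move/20mm [2.   0.06 0.07] turn/6deg -0.01 chest [np.float64(39.9), np.float64(21.7), np.float64(21.8)] t 7.7 F [4.4 2.8 8. ] op 0.0387
8.0 z 0.1918 toolF [-4.5   0.01 -9.37] toolT [-0.267 -0.935  0.116]
move/20mm [1.6  0.08 0.07] turn/6deg -0.02 chest [np.float64(32.0), np.float64(21.3), np.float64(21.8)] t 8.0 F [4.  1.7 9.4] op 0.0389
```

```bash
python3 -m inch '0 0.06 0.06 0 .45;0 0 0 0 .45'>/dev/null;python3 ft.py; python3 -m inch '.2 0 0 0 .45;0.2 0 0 0 .45;0 0 0 0 .45'>/dev/null;python3 ft.py;  python3 -c "
from h import *
goal(0,.023,.02)"
```

```text
8.2 z 0.1906 toolF [-3.04 -1.27 -8.55] toolT [ 0.076 -0.823  0.055]
8.5 z 0.1911 toolF [-6.96 -1.19 -8.81] toolT [-0.038 -1.507  0.049]
move/20mm [1.29 0.06 0.04] turn/6deg -0.02 chest [np.float64(25.7), np.float64(21.8), np.float64(21.1)] t 8.5 F [6.8 1.6 8.9] op 0.0388
```

```bash
python3 -m inch '.2 0 0 0 .45;0.2 0 0 0 .45;0 0 0 0 .45'>/dev/null;python3 ft.py; python3 -m inch '.2 0 0 0 .45;0.2 0 0 0 .45;0 0 0 0 .45'>/dev/null;python3 ft.py;  python3 -c "
from h import *
goal(0,.023,.02)
d=cams.get_image('scene');cv2.imwrite('pics/s4.png',cv2.resize(d['img'][170:250,265:385],None,fx=6,fy=6,interpolation=cv2.INTER_CUBIC))"
```

```text
8.8 z 0.1911 toolF [-8.06 -0.66 -8.19] toolT [-0.051 -1.562  0.101]
9.1 z 0.1911 toolF [-6.87 -0.48 -8.1 ] toolT [-0.101 -1.525  0.076]
move/20mm [0.5  0.06 0.05] turn/6deg -0.02 chest [np.float64(9.9), np.float64(21.9), np.float64(21.1)] t 9.1 F [6.4 2.2 8.2] op 0.0384
```

View pics/s4.png

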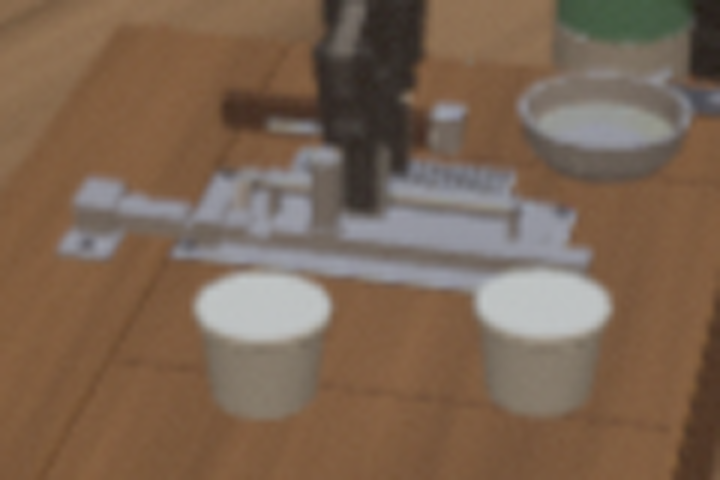

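The bolt's end has entered the keeper: its stud has moved from crop x 372 to 325, and the pad is still held down. I'll keep pushing to the stop.

```bash
python3 -m inch '.2 0 0 0 .45;0.2 0 0 0 .45;0 0 0 0 .45'>/dev/null;python3 ft.py; python3 -m inch '.1 0 0 0 .45;0 0 0 0 .45'>/dev/null;python3 ft.py; python3 -m inch '.1 0 0 0 .45;0 0 0 0 .45'>/dev/null;python3 ft.py;  python3 -c "
from h import *
goal(0,.023,.02)"
```

```text
9.45 z 0.1911 toolF [-6.64 -0.38 -8.14] toolT [-0.05  -1.573  0.09 ]
9.65 z 0.1911 toolF [-8.64 -0.94 -7.93] toolT [-0.051 -1.684  0.072]
9.85 z 0.1912 toolF [-11.28  -1.15  -5.67] toolT [-0.069 -2.417 -0.084]
move/20mm [0.   0.06 0.06] turn/6deg -0.01 chest [np.float64(0.1), np.float64(21.9), np.float64(21.2)] t 9.85 F [10.7  3.3  5.9] op 0.0384
```

```bash
python3 -m inch '.1 0 0.03 0 .45;.08 0 0 0 .45;0 0 0 0 .45'>/dev/null;python3 ft.py;  python3 -c "
from h import *
goal(0,.023,.02)"
```

```text
10.15 z 0.1914 toolF [-18.11  -1.27  -2.32] toolT [-0.076 -3.667 -0.175]
move/20mm [0.01 0.06 0.07] turn/6deg -0.0 chest [np.float64(0.1), np.float64(21.9), np.float64(21.4)] t 10.15 F [17.1  5.8  2.8] op 0.0384
```

The bolt is hard against its stop: 18 N with no further travel. I'll ease the push, then let the catch up.

```bash
python3 -m inch '-.15 0 0 0 .45;-.1 0 0 0 .45;0 0 0 0 .45'>/dev/null;python3 ft.py; python3 -m inch '0 0 -.2 0 .45;0 0 -.2 0 .45;0 0 -.2 0 .45;-.1 0 -.3 0 .45;-.1 0 -.5 0 .45;0 0 -1 0 .45;0 0 -1 0 .45;0 0 -1 0 .45;-1 0 -1 0 .45;-1 0 -1 0 .45;-1 0 -1 0 .45;0 0 0 0 .45'>/dev/null;python3 ft.py
python3 - <<'E'
from h import *
d=cams.get_image('wrist');cv2.imwrite('pics/w5.png',d['img'])
E
```

```text
10.45 z 0.1908 toolF [ -7.96  -0.83 -10.47] toolT [-0.037 -1.53  -0.052]
11.65 z 0.3377 toolF [ 0.44 -0.67 -0.53] toolT [0.011 0.027 0.026]
```

View pics/w5.png

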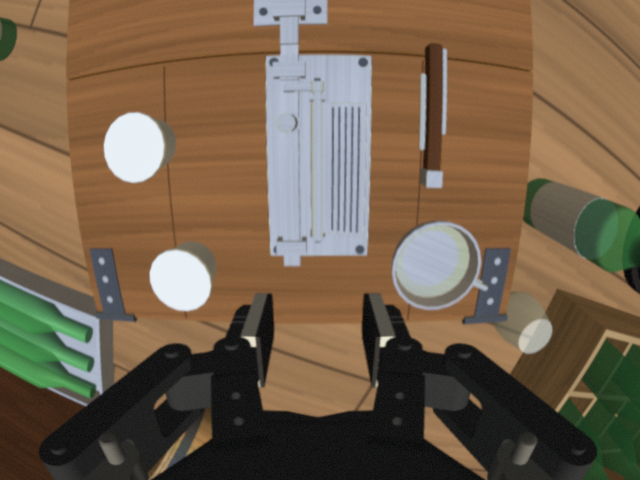

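The bolt spans into the keeper with the stud at about (288,121), and nothing else has moved. Next I'll compare bolt travel and catch angle with the predictions.

Run:
```python
from h import *
d=cams.get_image('wrist')
i=d['img'][40:260,250:390];cv2.imwrite('pics/wc5.png',cv2.resize(i,None,fx=2.7,fy=2.7,interpolation=cv2.INTER_CUBIC))
p=np.load('p.npy')
k=lambda P:((fish(d,ch(p,P))-[250,40])*2.7).round(0).tolist()
print('stud home/-4mm',k([[-.017,0,.052],[-.013,0,.052]]))
for a in(0,.16,.45):
    b=.35-a;Y=lambda r:[.022+r*np.cos(b),.0235+r*np.sin(b)]
    print(a,k([[x,*Y(.0375)] for x in(-.032,.07)]))
```

```text
stud home/-4mm [[98.0, 241.0], [98.0, 257.0]]
0 [[316.0, 186.0], [307.0, 548.0]]
0.16 [[319.0, 187.0], [311.0, 542.0]]
0.45 [[316.0, 189.0], [308.0, 531.0]]
```

View pics/wc5.png

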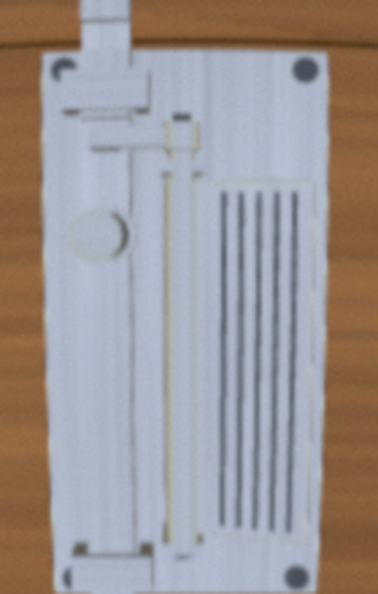

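```bash
python3 -c "
from workcell import env
print(env.hand_in())"
```

```text
the job is handed in; nothing more can be done
None
```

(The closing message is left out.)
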